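Finish packing the sample box

TASK

Finish packing the low open box that already holds one sample cup: stand the lidded sample cup from the bench and the slim spice jar in the box's free space beside the packed cup. In the end all three must stand upright on the box's floor, within its walls, and none of them may be tipped over on the way.

Things in the scene. Friction and masses are not known exactly. Their poses are not given: they have to be found in the camera images.
- packing_box: Low open box of plain grey plastic for one row of things; it does not move. Inside 200 mm long (its x) by 80 mm wide (its y); floor 4 mm thick, walls 36 mm high over the bench; 242 x 100 mm over its rim. Origin: centre of its underside. Fingers do not fit between a cup and the long walls: hold things near their tops, fingers closing along the box's y, so that the tips stay above the walls.
- packed_cup_center (a point): Centre (36 mm over its underside) of the cup already in the box, near its +x end: round screw-cap sample cup, 72 mm high, 58 mm across its blue lid (the top 14 mm), 52 mm across the body, about 60 g, loose; z is up. The rest of the box's length takes the other cup and the slim jar in a row, either order, with about 12 mm to spare at each gap.
- bench_cup_center (a point): Centre (36 mm over its underside) of the sample cup that stands on the bench: same shape, white lid; 72 mm high, 58 mm across its lid (the top 14 mm, firmly on, best place to grip), 52 mm across the body, about 60 g; z is up. Not the wider, lower white tub (76 mm across, 52 mm high) on the bench.
- slim_jar_center (a point): Centre (52.5 mm over its underside) of the slim spice jar that stands on the bench: round, 105 mm high, 44 mm across its dark cap (the top 20 mm), 42 mm across the glass below, about 110 g; z is up. Not the wide jar (71 mm across, 110 mm high) on the bench.
Not all that is in view belongs to the job. What is shaped like the part that bears slim_jar_center but turquoise or yellow is not meant.

How it is judged:
By the outcome, as a careful person would: the job done as asked, in the order asked, and still so for the second after the job is handed in, with the robot touching nothing.
It also fails if it takes over 54 s, if anything falls off the work surface, if the arm or the gripper's body presses on something with over 40 N, if the wrist force passes 120 N, or if a joint passes its speed limit or range.

ROBOT

A 7-joint arm with a two-finger parallel gripper is mounted at the origin on a cart in front of the work surface, level with it; the furniture and walls round the work are solid. World frame = base frame: x ahead of the robot, y to its left, z up, the work surface at z = 0. Lengths are in mm, angles in rad, forces in N, time in s.
With the tool pointing down it reaches from about 425 to 825 mm from the base axis. Payload 3.6 kg.
Tool frame: the origin (TCP) lies midway between the tips of the shut fingers; the grasp point (between the pads) lies 19 mm behind it; z points along the fingers, y is the direction in which the jaws open and shut (so a half turn about z gives the same grasp; the last joint's range is limited). The gripper opens to 93 mm and grips with 3 to 60 N. Pads are 15 mm wide; open, the fingers measure 128 mm over their backs; the gripper's body (75 mm by 188 mm) begins 65 mm behind the grasp point.
Start: joints at [-1.264, 0.615, -0.013, 1.423, 0.008, 1.103, -0.04], TCP at [212.929, 614.104, 218.64] pointing down, gripper open.
Joint ranges: [-3.12, 3.12], [-0.3, 2.06], [-1.34, 1.32], [0.26, 2.42], [-1.36, 4.5], [0.01, 1.98], [-2.84, 2.84]. Speed limits (rad/s): [2.79, 2.79, 3.14, 3.14, 3.14, 3.14, 3.14].

INTERFACE

Orientations are given as a 3x3 rotation matrix whose columns are the frame's x, y, z axes.
In Python, from station import arm gives the robot as it stands.
- The arm moves only by the shell command python3 -m crank 'ROWS' [OPENING] [FORCE]. ROWS is JSON, a list of rows, each a list of 6 numbers: the shift along the tool's x, y, z in mm, then the turn, a rotation vector about the tool's x, y, z in rad. In form: [[tx, ty, tz, wx, wy, wz], ...]. A call has 1 to 5 rows; each row is the pose to reach, as a shift and turn from the pose commanded when the call began, along the tool's axes at that moment; what a row does not reach only later rows make up. A row lasts 1/10 s, in which the tool goes at most 50 mm and 8.59 degrees, less where a joint would pass 70% of its speed; a pose out of reach is approached as far as the arm can. A call with a gripper value outside its range is refused whole. OPENING is the finger opening in mm, from 0 to 93, set as the call begins (- or left out, the last holds). The fingers move at their own pace and stop on an object; FORCE is the grip in N (left out, the last holds). Time passes only in rows, so rows that repeat a pose let the fingers close. It gives the time, the measured TCP pose, the force and the opening at its end, in the units of the state.
- arm.get_state(): the state, without advancing time (a new reading comes with each control period).
- arm.camera(name): name is "scene" or "top" or "wrist"; returns a dict with "color" (400x640x3 uint8, red, green, blue), "depth" (400x640 float32, mm along the optical axis (not along the pixel's ray), 0 where there is no reading), "vfov" (degrees; the focal length in pixels is half the picture's height over the tangent of half this angle, whatever the lens; pixels are square), "cx", "cy" (the principal point, pixels), "k1" (the pictures are not rectified: a ray, as slopes to the right and down, at radius r is drawn at 1 + k1 r^2 times it, then the intrinsics apply), "R" (3x3) and "t" (3): a world point X has camera coordinates R X + t; the wrist camera has in their place "mount" (4x4, takes a point from camera to tool coordinates, whose origin is the TCP and whose axes are the flange's). Camera axes: x right, y down, z forward; pixel columns grow to the right and rows downward; lengths in mm; the calibration is good to about 2 mm. A picture is of the moment at which its call begins: read the wrist's pose just before it.
- arm.finish_job(): hands the job in, once; it reports no verdict.
Trained networks look in a picture, given as the dict that the camera call returned (one of the last four; its "shot" number tells which), for a name from the list of things; names that differ only in an ending like _2 or _b are one class to them, and where a whole thing is asked for, a point or a joint stands for the part that bears it (a point fixed in the world has none). Each returns a list of dicts, best first, with "conf" (0 to 1); they miss things now and then, are a little off and sometimes report something else, mostly with a low value. They report only what shows in the picture. A call takes as long as a camera call. They do not tell look-alikes from the thing itself.
- arm.boxes_of(picture, query): "point" ([column, row] in pixels, amid what is visible of it).
- arm.silhouettes(picture, query): "pixels" (400x640 bool, what is visible of it) and "point" ([column, row] in pixels, amid what is visible of it).
The state is a dict: "t": time; "joint_pos": joint angles; "qvel": joint speeds; "tau": joint torques, N m; "ee_pos": TCP position; "ee_rot": TCP orientation; "wrist_force": force on the tool from outside, world axes, zero at the start; "moment": the same for the moment, N m; "opening": opening from 0.0 (shut) to 1.0 (fully open).
Only numpy, scipy, OpenCV 4.12 (cv2) and the standard library are available. Lean on these libraries where they do the work, as an engineer would, in place of code of your own. Each camera call takes 0.05 s, during which the arm holds its last target.

## Working session

There is one attempt and no reset: what is moved stays moved. The work goes in short steps, Python scripts to look and compute and a shell command to move; the robot and the scene stay as the last step left them, time stands still between calls to the robot, and variables do not carry over. Pictures are saved under pics/ and viewed, and the job is handed in when it is done.

```bash
ls; mkdir -p pics; cat > h.py <<'E'
import numpy as np, cv2
from station import arm
def pix2world(p,u,v,z=None,depth=None,st=None):
    """z: intersect plane world z; depth: use depth"""
    H=p["color"].shape[0]; f=H/2/np.tan(np.radians(p["vfov"])/2)
    K=np.array([[f,0,p["cx"]],[0,f,p["cy"]],[0,0,1.]])
    a=cv2.undistortPoints(np.array([[[u,v]]],float),K,np.array([p["k1"],0,0,0.]))[0,0]
    d=np.array([a[0],a[1],1.])
    if "R" in p:
        R=np.array(p["R"]);t=np.array(p["t"]); Rw=R.T; c=-R.T@t
    else:
        M=np.array(p["mount"]);E=np.array(st["ee_rot"]); Rw=E@M[:3,:3]; c=E@M[:3,3]+np.array(st["ee_pos"])
    D=Rw@d
    if depth is not None: return c+D*depth
    return c+D*(z-c[2])/D[2]
def save(p,n,crop=None,s=1):
    im=p["color"][:,:,::-1]
    if crop: im=im[crop[1]:crop[3],crop[0]:crop[2]]
    if s!=1: im=cv2.resize(im,None,fx=s,fy=s,interpolation=cv2.INTER_CUBIC)
    cv2.imwrite("pics/"+n+".png",im)
E
python3 - <<'E'
from h import *
s=arm.get_state(); print(s["t"],s["ee_pos"],s["ee_rot"])
for n in("top","scene"):
    p=arm.camera(n); save(p,n+"0")
    for q in("packing_box","packed_cup_center","bench_cup_center","slim_jar_center"):
        for r in arm.boxes_of(p,q)[:5]:
            u,v=r["point"]; d=p["depth"][int(v),int(u)]
            print(n,q,round(r["conf"],2),np.round([u,v]),pix2world(p,u,v,depth=d).round() if d>0 else None)
print(arm.get_state()["t"])
E
```

```text
pics
0.0 [212.69670269 613.39284297 217.51960092] [[-9.44834609e-01  3.27546931e-01 -7.54257802e-04]
 [ 3.27547793e-01  9.44831637e-01 -2.37074676e-03]
 [-6.38841920e-05 -2.48701907e-03 -9.99996905e-01]]
top packing_box 0.83 [412. 198.] [ 512. -186.    3.]
top packed_cup_center 0.66 [406. 168.] [ 584. -153.   78.]
top packed_cup_center 0.59 [410. 200.] [ 508. -181.    5.]
top bench_cup_center 0.88 [310. 217.] [458.  94.  71.]
top slim_jar_center 0.92 [243. 209.] [477. 259. 105.]
top slim_jar_center 0.79 [245. 243.] [395. 252. 107.]
top slim_jar_center 0.79 [205. 191.] [522. 353. 106.]
scene packing_box 0.65 [348. 282.] [ 505. -169.    6.]
scene packed_cup_center 0.55 [376. 257.] [ 570. -182.   74.]
scene slim_jar_center 0.77 [264. 170.] [481. 248.  72.]
scene slim_jar_center 0.77 [264. 142.] [523. 336. 100.]
scene slim_jar_center 0.58 [234. 181.] [384. 245.  69.]
0.5
```

View pics/top0.png

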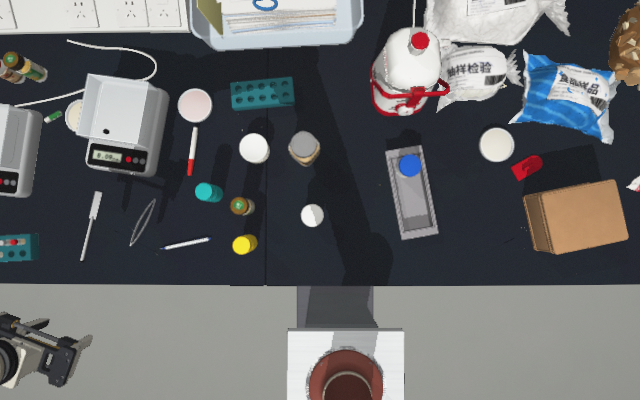

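View pics/scene0.png

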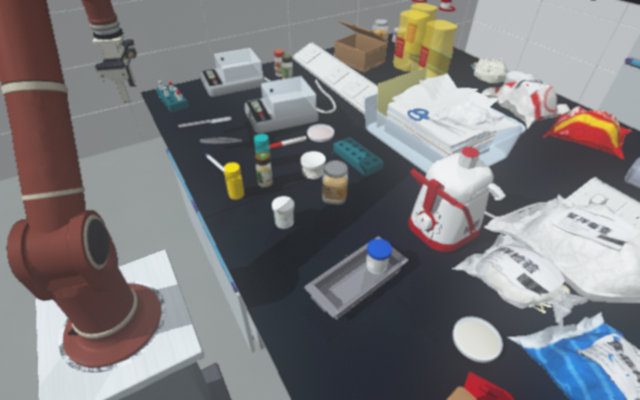

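```bash
cat >> h.py <<'E'
def cloud(p,mask,st=None):
    vs,us=np.nonzero(mask&(p["depth"]>0))
    H=p["color"].shape[0]; f=H/2/np.tan(np.radians(p["vfov"])/2)
    K=np.array([[f,0,p["cx"]],[0,f,p["cy"]],[0,0,1.]])
    a=cv2.undistortPoints(np.stack([us,vs],-1)[:,None].astype(float),K,np.array([p["k1"],0,0,0.]))[:,0]
    d=np.c_[a,np.ones(len(a))]*p["depth"][vs,us][:,None]
    if "R" in p:
        R=np.array(p["R"]);t=np.array(p["t"]); return (d-t)@R,us,vs
    M=np.array(p["mount"]);E=np.array(st["ee_rot"])
    return (d@M[:3,:3].T+M[:3,3])@E.T+np.array(st["ee_pos"]),us,vs
E
python3 - <<'E'
from h import *
p=arm.camera("top"); np.save("top.npy",p,allow_pickle=True)
save(p,"top1",(180,170,340,260),5); save(p,"topbox",(370,130,460,250),5)
w=p
def win(u0,v0,u1,v1):
    m=np.zeros((400,640),bool); m[v0:v1,u0:u1]=1; return m
for n,b,zt in(("slim",(225,190,265,222),105),("cup",(295,200,330,235),72),("packed",(392,145,428,182),76)):
    P,u,v=cloud(p,win(*b)); k=abs(P[:,2]-zt)<8; q=P[k]
    (c,r)=cv2.minEnclosingCircle(q[:,:2].astype(np.float32))
    print(n,k.sum(),q.mean(0).round(1),q.min(0).round(),q.max(0).round(),np.round(c),round(r,1))
P,u,v=cloud(p,win(375,135,450,250)); k=abs(P[:,2]-36)<6; q=P[k]
print("rim",k.sum(),q[:,2].mean(),cv2.minAreaRect(q[:,:2].astype(np.float32)))
P,u,v=cloud(p,win(375,135,450,250)); k=abs(P[:,2]-4)<4
for r in arm.silhouettes(p,"packing_box")[:2]:
    print(r["conf"],r["pixels"].sum(),cv2.minAreaRect(np.argwhere(r["pixels"])[:,::-1].astype(np.float32)))
    P,u,v=cloud(p,r["pixels"]); q=P[(P[:,2]>30)&(P[:,2]<42)]
    print(cv2.minAreaRect(q[:,:2].astype(np.float32)),len(q),P[:,2].min(),P[:,2].max())
E
```

```text
slim 243 [488.3 268.7 104.6] [468. 247.  98.] [508. 292. 110.] [488. 269.] 22.2
cup 394 [465.3  87.7  71.3] [438.  60.  66.] [492. 117.  76.] [465.  88.] 28.9
packed 359 [ 593.1 -162.8   75. ] [ 567. -190.   68.] [ 620. -136.   80.] [ 593. -163.] 27.6
rim 1170 35.40043830525631 ((527.5955810546875, -176.45046997070312), (240.9466552734375, 98.16458129882812), 10.484745979309082)
0.8 2908 ((411.4430236816406, 191.90521240234375), (89.93421173095703, 37.39710235595703), 79.5625228881836)
((527.5955810546875, -176.45046997070312), (240.9466552734375, 98.16458129882812), 10.484745979309082) 1149 -3.4639608825197534 77.79157506884872
```

View pics/top1.png

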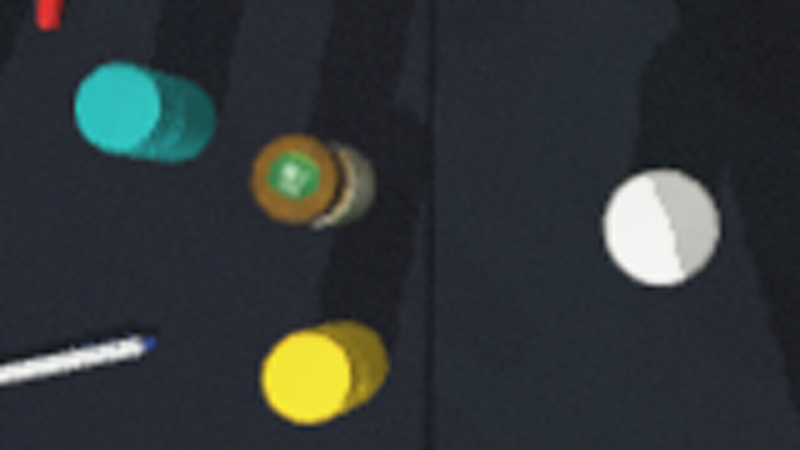

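View pics/topbox.png

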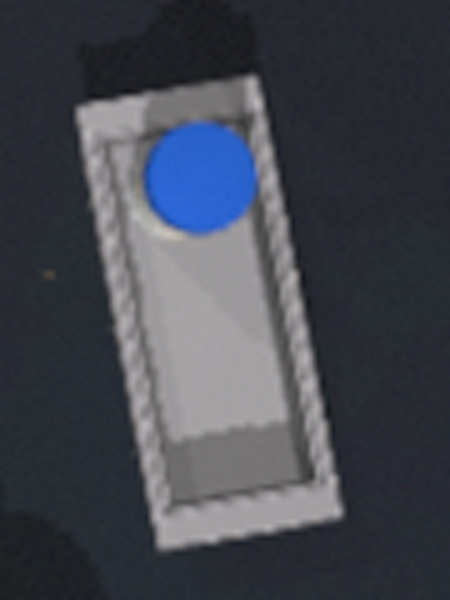

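Candidates for the slim jar are turquoise (205,191), brown-capped glass (239,205) and yellow (242,245). The brown-capped glass jar at (239,205) is the one meant, because turquoise and yellow are excluded. The wide jar (304,146) is too broad. For the cup, the white lid at (312,215) measures about 58 mm across and 71 mm high, so it fits. The white tub is at (254,148). The blue-lidded cup stands at the box's far end (+x).

Cup first: I'll move above it.

```bash
python3 -m crank '[[-34,-34,0,0,0,-0.1],[-68,-68,0,0,0,-0.2],[-102,-102,0,0,0,-0.3],[-136,-136,0,0,0,-0.4],[-170,-170,0,0,0,-0.516]]' 93 20
```

```text
t: 1.1
ee_pos: [318.6, 396.1, 218.9]
ee_rot: [[-0.983, -0.186, 0.001], [-0.186, 0.983, 0.0], [-0.001, 0.0, -1.0]]
wrist_force: [0.4, 0.4, 1.1]
opening: 0.999
```

```bash
cat >> h.py <<'E'
def rel(target,yawdir=None):
    """target TCP xyz -> tool-frame shift; yawdir: desired tool y dir (world xy); also levelling"""
    s=arm.get_state(); E=np.array(s["ee_rot"]); d=E.T@(np.array(target,float)-np.array(s["ee_pos"]))
    from scipy.spatial.transform import Rotation as Ro
    w=None
    if yawdir is not None:
        y=np.array([yawdir[0],yawdir[1],0.]); y/=np.linalg.norm(y); 
        z=np.array([0,0,-1.]); x=np.cross(y,z); w=Ro.from_matrix(E.T@np.c_[x,y,z]).as_rotvec().round(4)
    print("t",s["t"],"pos",np.round(s["ee_pos"],1),"shift",d.round(1),"n",np.linalg.norm(d).round(),"rot",w,"F",np.round(s["wrist_force"],1),"open",round(s["opening"]*93,1))
BY=(-.182,.983)
BC=np.array([527.6,-176.5]); BX=np.array([.9833,.182])
E
python3 -c "
from h import *
rel((465,88,180),BY)"
```

```text
t 1.1 pos [318.6 396.1 218.9] shift [ -86.5 -330.    38.9] n 343.0 rot [0.0003 0.0009 0.0038] F [0.4 0.4 1.1] open 92.9
```

```bash
python3 -m crank '[[-12,-47,0,0,0,0],[-24,-94,0,0,0,0],[-36,-141,0,0,0,0],[-48,-188,0,0,0,0],[-60,-235,0,0,0,0]]' | head -2; python3 -m crank '[[-13,-45,10,0,0,0],[-26,-95,38,0,0,0],[-26,-95,38,0,0,0]]' | head -2
python3 - <<'E'
from h import *
s=arm.get_state(); p=arm.camera("wrist"); save(p,"w1"); print(np.array(p["mount"]).round(2))
P,u,v=cloud(p,np.ones((400,640),bool),s); k=(abs(P[:,2]-72)<10)&(abs(P[:,0]-465)<60)&(abs(P[:,1]-88)<60); q=P[k]
print(k.sum(), cv2.minEnclosingCircle(q[:,:2].astype(np.float32)) if k.sum() else 0, q[:,2].mean())
for r in arm.silhouettes(p,"bench_cup_center"): print(r["conf"],r["point"])
rel((465,88,54),BY)
E
```

```text
t: 1.6
ee_pos: [420.3, 175.8, 219.1]
t: 1.9
ee_pos: [463.0, 82.2, 179.1]
[[   0.     -0.97   -0.24   65.79]
 [   1.      0.     -0.      0.18]
 [   0.     -0.24    0.97 -165.29]
 [   0.      0.      0.      1.  ]]
2814 ((462.4734191894531, 89.9969482421875), 29.212907791137695) 70.63701582536595
0.91 [326.9, 198.2]
t 2.0 pos [462.3  87.1 180. ] shift [ -3.1   0.5 126. ] n 126.0 rot [-0.0005 -0.0018 -0.0051] F [0.5 0.4 0.5] open 92.7
```

View pics/w1.png

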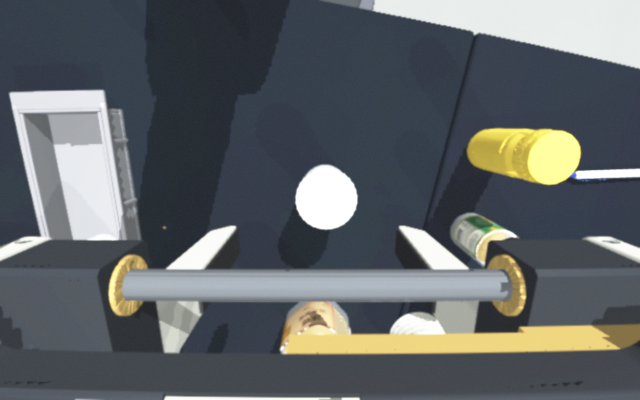

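```bash
python3 - <<'E'
from h import *
s=arm.get_state(); p=arm.camera("wrist")
P,u,v=cloud(p,np.ones((400,640),bool),s); k=(abs(P[:,2]-72)<6)&(abs(P[:,0]-465)<40)&(abs(P[:,1]-88)<40); q=P[k]
c=cv2.minEnclosingCircle(q[:,:2].astype(np.float32)); print(c,q[:,2].mean())
rel((463.5,c[0][1],46),BY)
E
```

```text
((462.7109680175781, 90.1629638671875), 29.23583984375) 70.6721775650698
t 2.05 pos [462.1  89.2 180.6] shift [ -1.6   0.6 134.6] n 135.0 rot [ 0.0007 -0.0005 -0.0014] F [ 0.1  0.4 -0.2] open 93.0
```

```bash
python3 -m crank '[[-1.5,0.5,45,0,0,0],[-1.5,0.5,90,0,0,0],[-1.5,0.5,115,0,0,0],[-1.5,0.5,134,0,0,0],[-1.5,0.5,134,0,0,0]]' 93 20; python3 -c "
from h import *
rel((463.5,89.5,46),BY)"
```

```text
t: 2.55
ee_pos: [461.9, 92.1, 45.3]
ee_rot: [[-0.983, -0.185, -0.004], [-0.185, 0.983, 0.001], [0.004, 0.001, -1.0]]
wrist_force: [-0.6, 0.6, 0.7]
opening: 0.996
t 2.55 pos [461.9  92.1  45.3] shift [-1.1 -2.8 -0.7] n 3.0 rot [ 0.0014 -0.0038  0.0035] F [-0.6  0.6  0.7] open 92.7
```

```bash
for i in 1 2; do python3 -m crank '[[0,0,0,0,0,0],[0,0,0,0,0,0],[0,0,0,0,0,0],[0,0,0,0,0,0],[0,0,0,0,0,0]]' 40 20; done
```

```text
t: 3.05
ee_pos: [463.9, 89.7, 47.2]
ee_rot: [[-0.983, -0.181, 0.001], [-0.181, 0.983, 0.0], [-0.001, 0.0, -1.0]]
wrist_force: [-0.4, -0.3, 0.6]
opening: 0.617
t: 3.55
ee_pos: [464.1, 89.7, 47.1]
ee_rot: [[-0.983, -0.181, 0.001], [-0.181, 0.983, 0.0], [-0.001, 0.0, -1.0]]
wrist_force: [-0.5, -0.7, 5.4]
opening: 0.599
```

```bash
python3 -m crank '[[0,0,-20,0,0,0],[0,0,-60,0,0,0],[0,0,-100,0,0,0],[0,0,-110,0,0,0],[0,0,-110,0,0,0]]'; python3 - <<'E'
from h import *
s=arm.get_state(); p=arm.camera("wrist"); save(p,"w2")
p=arm.camera("top"); 
def win(u0,v0,u1,v1):
    m=np.zeros((400,640),bool); m[v0:v1,u0:u1]=1; return m
t=BC-3*BX; print(t); rel((*t,157),BY)
E
```

```text
t: 4.05
ee_pos: [464.3, 89.7, 157.7]
ee_rot: [[-0.983, -0.181, 0.003], [-0.181, 0.983, 0.001], [-0.003, 0.0, -1.0]]
wrist_force: [-0.8, -0.4, -1.2]
opening: 0.602
[ 524.6501 -177.046 ]
t 4.15 pos [462.5  89.3 155.4] shift [ -12.9 -273.2   -1.6] n 274.0 rot [-0.0002 -0.0029 -0.0008] F [-0.1 -0.3 -0.5] open 56.1
```

View pics/w2.png

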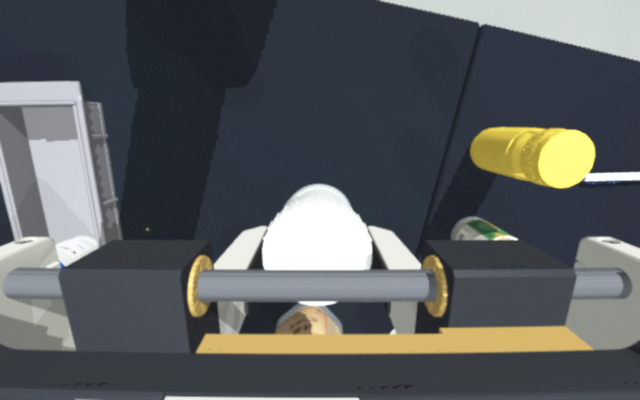

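The cup is held between the fingers at about (318,240). Carry it over the box.

```bash
python3 -m crank '[[-2,-45,0,0,0,0],[-4,-90,0,0,0,0],[-6,-135,0,0,0,0],[-8,-180,0,0,0,0],[-11,-220,0,0,0,0]]' |head -2;  python3 -m crank '[[-2,-35,0,0,0,0],[-2,-53,0,0,0,0],[-2,-53,0,0,0,0],[-2,-53,0,0,0,0]]' |head -2
python3 - <<'E'
from h import *
s=arm.get_state(); p=arm.camera("wrist"); save(p,"w3")
P,u,v=cloud(p,np.ones((400,640),bool),s)
L=(P[:,:2]-BC)@BX; W=(P[:,:2]-BC)@np.array([-BX[1],BX[0]])
np.savez("w3.npz",P=P,u=u,v=v)
k=(abs(P[:,2]-36)<5)&(abs(L)<140)&(abs(W)<70)
print("rim",k.sum(),[np.percentile(L[k],[0.5,99.5]),np.percentile(W[k],[.5,99.5])],P[k,2].mean())
k2=k&(L<-60); print(np.percentile(W[k2],[1,99]), np.percentile(L[k2],1))
t=BC-3*BX; rel((*t,50),BY)
E
```

```text
t: 4.65
ee_pos: [512.9, -127.1, 154.1]
t: 5.05
ee_pos: [525.1, -174.2, 155.4]
rim 5699 [array([-121.77308849,  118.44413549]), array([-47.1242879 ,  51.67454783])] 35.02523126080234
[-46.4927906   51.51545614] -121.74325932170687
t 5.1 pos [ 525.4 -173.4  155.8] shift [  1.2  -3.7 105.8] n 106.0 rot [ 0.003  -0.0016  0.0025] F [ 0.2 -0.1 -0.7] open 56.3
```

View pics/w3.png

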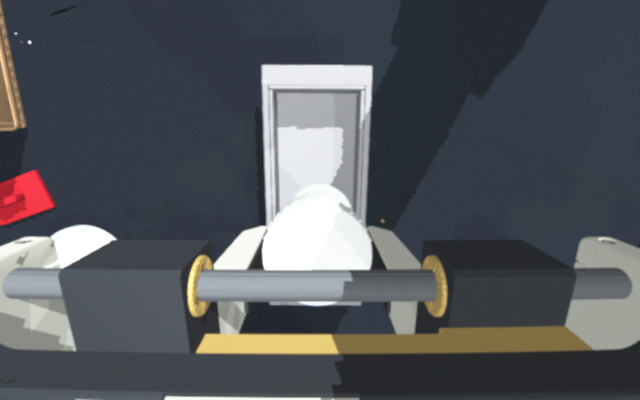

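```bash
python3 - <<'E'
from h import *
t=BC-4.5*BX+2*np.array([-BX[1],BX[0]]); rel((*t,51),BY)
E
```

```text
t 5.1 pos [ 525.4 -173.4  155.8] shift [  2.7  -1.7 104.8] n 105.0 rot [ 0.003  -0.0016  0.0025] F [ 0.2 -0.1 -0.7] open 56.3
```

```bash
python3 -m crank '[[2.5,-2,30,0,0,0],[2.5,-2,65,0,0,0],[2.5,-2,85,0,0,0],[2.5,-2,95,0,0,0],[2.5,-2,95,0,0,0]]'; python3 - <<'E'
from h import *
for i in range(4):
    t=BC-4.5*BX+2*np.array([-BX[1],BX[0]]); rel((*t,51),BY)
    p=arm.camera("top" if i%2 else "scene"); save(p,"s4%d"%i,None if i%2 else (280,200,440,340),1 if i%2 else 4)
E
```

```text
t: 5.6
ee_pos: [523.1, -176.6, 60.7]
ee_rot: [[-0.983, -0.184, -0.003], [-0.184, 0.983, 0.002], [0.002, 0.002, -1.0]]
wrist_force: [-0.5, -0.0, -0.3]
opening: 0.604
t 5.6 pos [ 523.1 -176.6   60.7] shift [0.1 1.3 9.7] n 10.0 rot [ 0.0023 -0.0023  0.002 ] F [-0.5 -0.  -0.3] open 56.2
t 5.65 pos [ 524.  -177.4   61.8] shift [ 0.8  2.2 10.8] n 11.0 rot [ 0.0008 -0.      0.0014] F [ 0.7  0.7 -0.4] open 56.0
t 5.7 pos [ 524.6 -178.1   62.5] shift [ 1.3  3.  11.5] n 12.0 rot [-0.0003  0.0014  0.0007] F [ 0.  -0.2  0.4] open 56.3
t 5.75 pos [ 524.8 -178.5   62.9] shift [ 1.5  3.5 11.9] n 12.0 rot [-0.0009  0.0022  0.0002] F [ 0.1 -0.3 -1.2] open 56.5
```

View pics/s40.png

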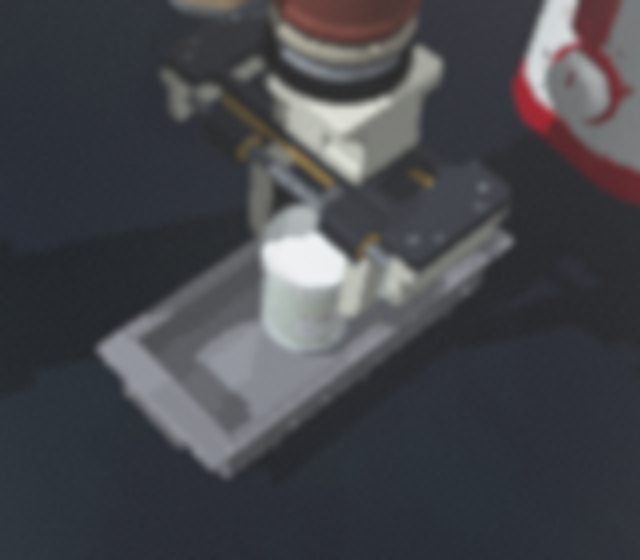

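```bash
python3 -m crank '[[1.5,3,4,0,0,0],[1.5,3,8,0,0,0],[1.5,3,11,0,0,0],[1.5,3,11,0,0,0],[1.5,3,11,0,0,0]]'; python3 - <<'E'
from h import *
p=arm.camera("top");save(p,"t5",(370,130,460,250),5)
t=BC-4.5*BX+2*np.array([-BX[1],BX[0]]); rel((*t,51),BY)
E
```

```text
t: 6.3
ee_pos: [521.9, -175.9, 51.1]
ee_rot: [[-0.983, -0.181, 0.0], [-0.181, 0.983, 0.0], [-0.0, 0.0, -1.0]]
wrist_force: [-0.6, 1.3, 3.9]
opening: 0.605
t 6.35 pos [ 521.9 -175.9   51. ] shift [-1.   0.4  0.1] n 1.0 rot [ 0.0004  0.0003 -0.0007] F [-0.7  1.9  5.4] open 56.2
```

View pics/t5.png

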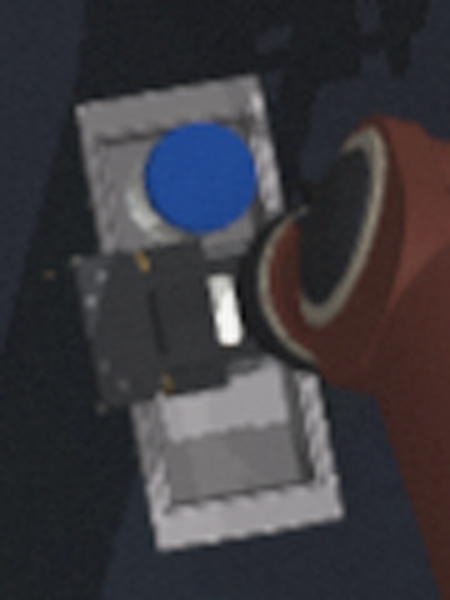

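```bash
python3 -m crank '[[0,0,0,0,0,0],[0,0,0,0,0,0],[0,0,0,0,0,0],[0,0,0,0,0,0]]' 80 20|tail -2;  python3 -m crank '[[0,0,-15,0,0,0],[0,0,-55,0,0,0],[0,0,-100,0,0,0],[0,0,-140,0,0,0],[0,0,-140,0,0,0]]'|head -2
python3 - <<'E'
from h import *
for n in ("wrist","scene"):
    s=arm.get_state(); p=arm.camera(n); save(p,"a5"+n,None if n=="wrist" else (280,180,440,320),1 if n=="wrist" else 4)
rel((488,269,190),(.05,1))
E
```

```text
wrist_force: [-0.3, -0.1, -0.3]
opening: 0.849
t: 7.25
ee_pos: [525.5, -177.6, 196.4]
t 7.35 pos [ 522.  -176.4  191.3] shift [-47.2 444.2   1. ] n 447.0 rot [-0.0008  0.0016  0.232 ] F [-0.8  0.1 -0.8] open 80.0
```

View pics/a5scene.png

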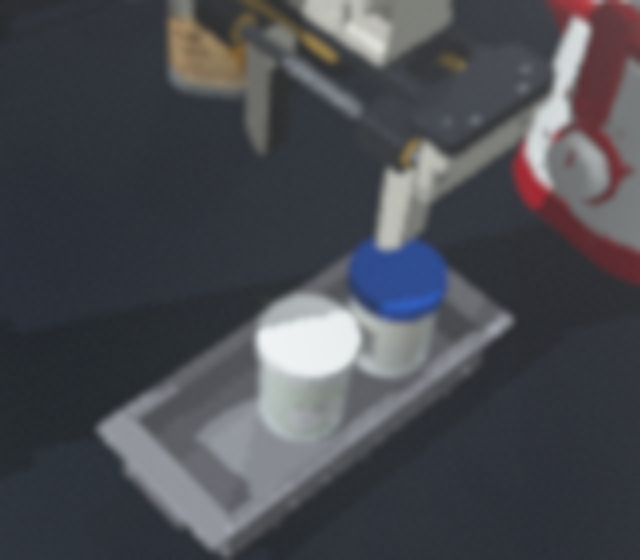

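View pics/a5wrist.png

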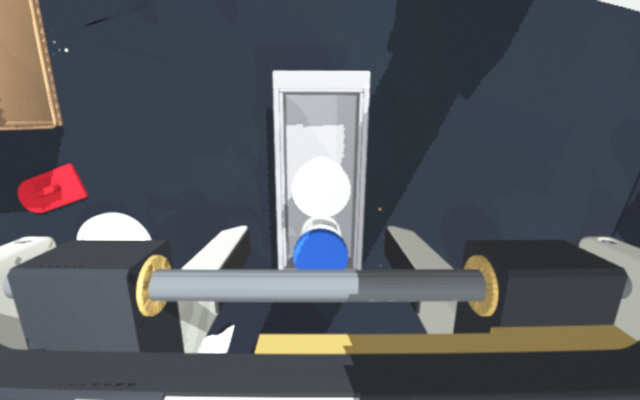

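```bash
python3 -m crank '[[-5,47,0,0,0,0],[-10,94,0,0,0,0],[-15,141,0,0,0,0],[-20,188,0,0,0,0],[-25,235,0,0,0,0]]' 70 20|head -2;  python3 -m crank '[[-5,47,0,0,0,0],[-10,94,0,0,0,0],[-15,141,0,0,0,0],[-20,188,0,0,0,0],[-22,209,0,0,0,0]]'|head -2;python3 -m crank '[[0,0,0,0,0,0],[0,0,0,0,0,0],[0,0,0,0,0,0]]'|head -2
python3 - <<'E'
from h import *
for i in range(2):
    s=arm.get_state(); p=arm.camera("wrist")
    P,u,v=cloud(p,np.ones((400,640),bool),s); k=(abs(P[:,2]-105)<6)&(np.hypot(P[:,0]-488,P[:,1]-269)<38); q=P[k]
    c=cv2.minEnclosingCircle(q[:,:2].astype(np.float32)); print(k.sum(),c,q[:,2].mean(),u[k].mean(),v[k].mean())
save(p,"w6"); rel((*c[0],75),BY)
E
```

```text
t: 7.85
ee_pos: [502.1, 60.9, 188.7]
t: 8.35
ee_pos: [484.5, 274.3, 188.4]
t: 8.65
ee_pos: [487.7, 266.1, 189.6]
1881 ((486.10028076171875, 271.71954345703125), 21.67365837097168) 104.45877815062995 323.71557682084 202.84742158426369
1871 ((485.9642028808594, 271.68011474609375), 21.662710189819336) 104.50999537866304 323.5943345804383 202.45697487974346
t 8.75 pos [488.  266.5 190.3] shift [  1.    5.6 115.2] n 115.0 rot [-0.0015 -0.0009 -0.0043] F [-0.7  0.4  0.2] open 70.2
```

View pics/w6.png

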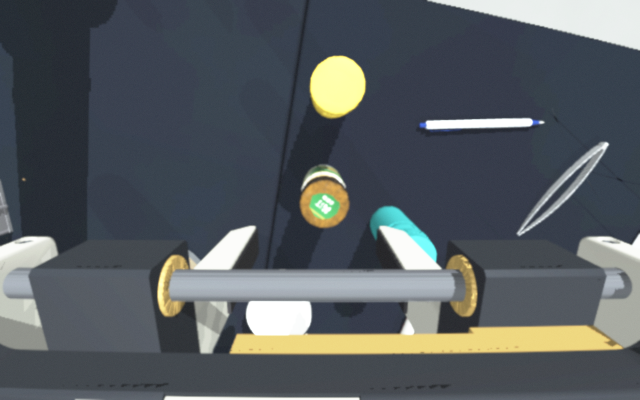

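Brown-capped jar with the green label is at (324,203), between the yellow (337,87) and turquoise (405,235) ones. Descend with a modest opening.

```bash
python3 -m crank '[[1,4.5,40,0,0,0],[1,4.5,80,0,0,0],[1,4.5,105,0,0,0],[1,4.5,115,0,0,0],[1,4.5,115,0,0,0]]' 66 20|tail -2;python3 -m crank '[[0,0,0,0,0,0],[0,0,0,0,0,0]]'
python3 - <<'E'
from h import *
s=arm.get_state(); p=arm.camera("wrist");save(p,"w7"); rel((486,271.5,75),BY)
E
```

```text
wrist_force: [0.2, -0.1, -1.1]
opening: 0.709
t: 9.45
ee_pos: [486.9, 273.6, 77.3]
ee_rot: [[-0.984, -0.181, 0.003], [-0.181, 0.984, 0.002], [-0.003, 0.001, -1.0]]
wrist_force: [-1.1, 0.6, -0.8]
opening: 0.71
t 9.5 pos [486.8 273.6  77.2] shift [ 1.2 -1.9  2.2] n 3.0 rot [ 0.0011  0.003  -0.0011] F [0.4 0.3 0.2] open 65.9
```

View pics/w7.png

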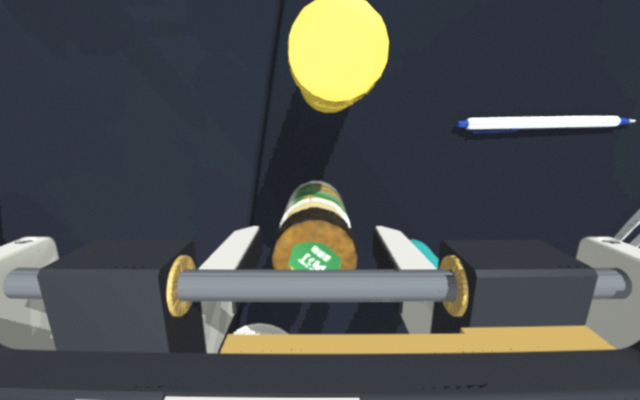

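```bash
python3 -m crank '[[0,0,2,0,0,0],[0,0,2,0,0,0],[0,0,2,0,0,0],[0,0,2,0,0,0],[0,0,2,0,0,0]]' 30 10|tail -2;python3 -m crank '[[0,0,0,0,0,0],[0,0,0,0,0,0],[0,0,0,0,0,0],[0,0,0,0,0,0]]' 30 22
python3 - <<'E'
from h import *
p=arm.camera("scene");save(p,"s8",(190,110,330,240),5)
E
```

```text
wrist_force: [-0.3, 0.3, 1.3]
opening: 0.471
t: 10.4
ee_pos: [485.8, 273.2, 73.8]
ee_rot: [[-0.983, -0.181, 0.0], [-0.181, 0.983, 0.0], [-0.0, -0.0, -1.0]]
wrist_force: [-0.0, -0.3, 2.4]
opening: 0.47
```

View pics/s8.png

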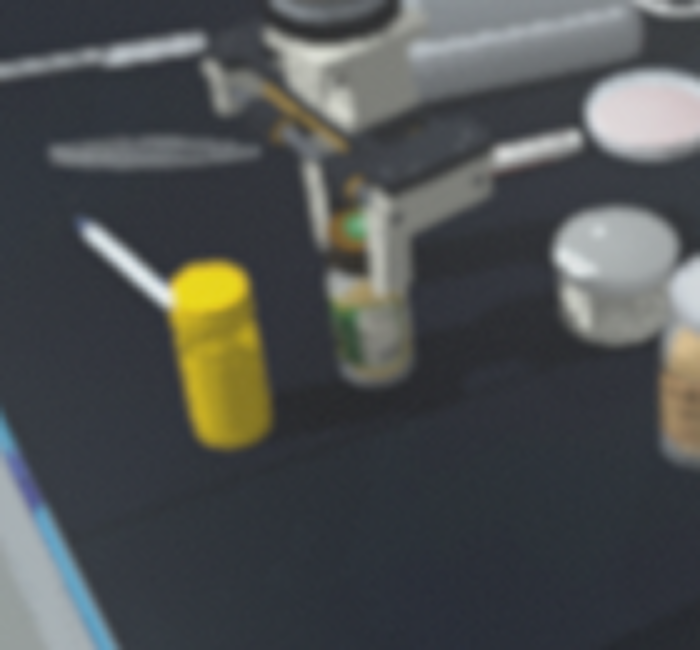

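```bash
python3 -m crank '[[0,0,-20,0,0,0],[0,0,-60,0,0,0],[0,0,-105,0,0,0],[0,0,-120,0,0,0],[0,0,-120,0,0,0]]'|tail -2;python3 -m crank '[[0,0,0,0,0,0],[0,0,0,0,0,0]]'
python3 - <<'E'
from h import *
p=arm.camera("top");save(p,"t9",(370,130,460,250),5)
w=np.zeros((400,640),bool); w[135:250,375:450]=1
P,u,v=cloud(p,w); col=p["color"][v,u].astype(int); k=abs(P[:,2]-76)<6
bl=k&(col[:,2]-col[:,0]>60); wh=k&~bl
BYv=np.array([-BX[1],BX[0]])
for n,m in(("blue",bl),("white",wh)):
    q=P[m]; c=np.array(cv2.minEnclosingCircle(q[:,:2].astype(np.float32))[0]); r=cv2.minEnclosingCircle(q[:,:2].astype(np.float32))[1]
    print(n,m.sum(),c,r,"L,W",((c-BC)@BX).round(1),((c-BC)@BYv).round(1),q[:,2].mean().round(1))
for L in(-66,): rel((*(BC+L*BX),194),BY)
E
```

```text
wrist_force: [0.8, 0.4, -1.3]
opening: 0.468
t: 11.15
ee_pos: [484.5, 272.4, 191.6]
ee_rot: [[-0.983, -0.181, -0.004], [-0.181, 0.983, -0.002], [0.004, -0.002, -1.0]]
wrist_force: [-0.3, -0.2, -1.7]
opening: 0.472
blue 350 [ 593.56005859 -163.27180481] 27.57447624206543 L,W 67.3 1.0 75.2
white 372 [ 523.48809814 -175.5657959 ] 28.807605743408203 L,W -3.9 1.7 75.3
t 11.2 pos [484.6 272.5 191.6] shift [ 105.1 -449.4   -1.3] n 461.0 rot [-0.0015 -0.004  -0.0008] F [-0.4  0.4 -1. ] open 43.9
```

View pics/t9.png

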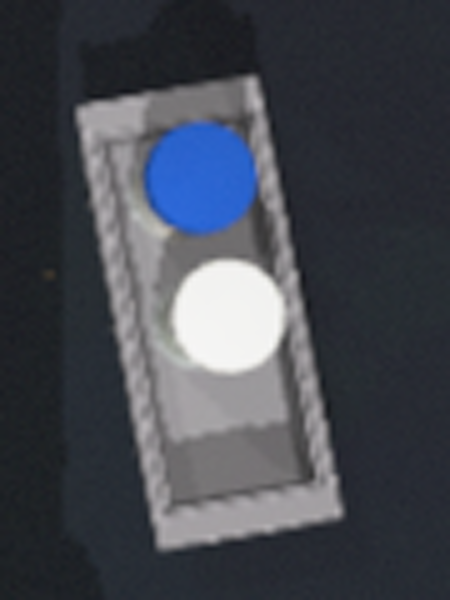

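```bash
python3 -m crank '[[11,-46,0,0,0,0],[22,-92,0,0,0,0],[33,-138,0,0,0,0],[44,-184,0,0,0,0],[55,-230,0,0,0,0]]'|head -2;  python3 -m crank '[[10,-43,0,0,0,0],[20,-86,0,0,0,0],[30,-129,0,0,0,0],[40,-172,0,0,0,0],[50,-218,0,0,0,0]]'|head -2;python3 -m crank '[[0,0,0,0,0,0],[0,0,0,0,0,0],[0,0,0,0,0,0]]'
python3 - <<'E'
from h import *
BYv=np.array([-BX[1],BX[0]])
s=arm.get_state(); p=arm.camera("wrist");save(p,"w10")
P,u,v=cloud(p,np.ones((400,640),bool),s)
L=(P[:,:2]-BC)@BX; W=(P[:,:2]-BC)@BYv
k=(abs(P[:,2]-36)<4)&(abs(L)<140)&(abs(W)<70); print("rimL",np.percentile(L[k],[.5]),"W",np.percentile(W[k&(L<-60)],[1,99]))
rel((*(BC-67*BX+1.5*BYv),90),BY)
E
```

```text
t: 11.7
ee_pos: [472.3, 35.1, 192.5]
t: 12.2
ee_pos: [462.8, -187.5, 192.5]
t: 12.5
ee_pos: [463.5, -184.8, 192.8]
ee_rot: [[-0.983, -0.183, -0.002], [-0.183, 0.983, 0.002], [0.001, 0.002, -1.0]]
wrist_force: [0.3, 0.1, -1.3]
opening: 0.466
rimL [-121.76092589] W [-46.8059961  51.3892006]
t 12.55 pos [ 463.7 -184.4  193. ] shift [  2.6  -2.5 103. ] n 103.0 rot [ 0.0017 -0.001   0.0023] F [ 0.1  0.2 -1.8] open 43.7
```

View pics/w10.png

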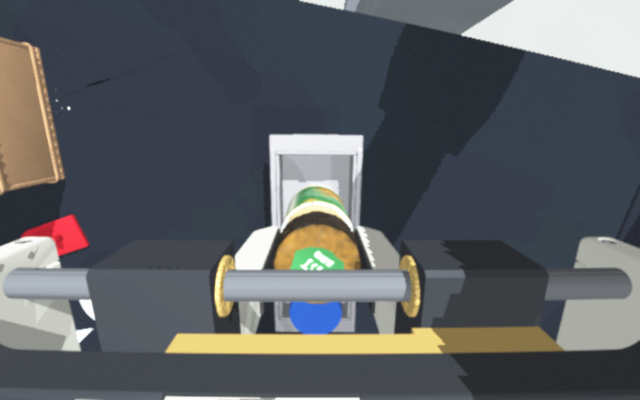

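```bash
python3 -m crank '[[2.5,-2,30,0,0,0],[2.5,-2,65,0,0,0],[2.5,-2,90,0,0,0],[2.5,-2,102,0,0,0],[2.5,-2,102,0,0,0]]'|tail -2;python3 -m crank '[[0,0,0,0,0,0],[0,0,0,0,0,0],[0,0,0,0,0,0]]'
python3 - <<'E'
from h import *
BYv=np.array([-BX[1],BX[0]])
p=arm.camera("scene");save(p,"s11",(280,180,440,320),4)
rel((*(BC-67*BX+1.5*BYv),78),BY)
E
```

```text
wrist_force: [-0.2, 0.3, -1.1]
opening: 0.469
t: 13.35
ee_pos: [462.3, -188.8, 92.6]
ee_rot: [[-0.983, -0.182, 0.002], [-0.182, 0.983, -0.001], [-0.002, -0.001, -1.0]]
wrist_force: [0.5, 0.1, -1.8]
opening: 0.467
t 13.4 pos [ 462.2 -188.9   92.5] shift [ 0.4  1.8 14.5] n 15.0 rot [-0.0009  0.0016 -0.0005] F [-0.1 -0.3 -1.3] open 43.4
```

View pics/s11.png

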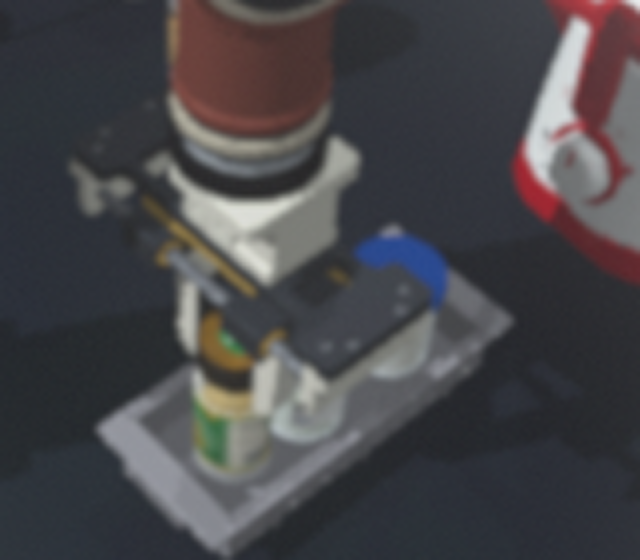

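The jar is inside the walls, about 14 mm above the floor, with clear gaps on both sides. Lower slowly.

```bash
python3 -m crank '[[0.5,1.5,5,0,0,0],[0.5,1.5,9,0,0,0],[0.5,1.5,12,0,0,0],[0.5,1.5,13,0,0,0],[0.5,1.5,13,0,0,0]]'|tail -4;python3 -m crank '[[0,0,0,0,0,0],[0,0,0,0,0,0],[0,0,0,0,0,0]]'
```

```text
ee_pos: [460.6, -187.5, 78.4]
ee_rot: [[-0.983, -0.181, -0.001], [-0.181, 0.983, 0.0], [0.001, 0.0, -1.0]]
wrist_force: [0.9, 0.1, -2.0]
opening: 0.47
t: 14.2
ee_pos: [460.9, -187.5, 78.8]
ee_rot: [[-0.983, -0.181, 0.0], [-0.181, 0.983, -0.0], [-0.0, -0.0, -1.0]]
wrist_force: [-0.4, -0.0, -1.2]
opening: 0.47
```

Force is still −1.2 N (the jar's weight), so it is not yet on the floor. A little more.

```bash
python3 -m crank '[[0,0,0.5,0,0,0],[0,0,1,0,0,0],[0,0,1,0,0,0],[0,0,1,0,0,0]]';python3 -m crank '[[0,0,0.5,0,0,0],[0,0,0.5,0,0,0],[0,0,0.5,0,0,0],[0,0,0.5,0,0,0]]'
```

```text
t: 14.6
ee_pos: [460.9, -187.5, 77.8]
ee_rot: [[-0.983, -0.181, 0.0], [-0.181, 0.983, -0.0], [-0.0, -0.0, -1.0]]
wrist_force: [-0.2, 0.2, 0.3]
opening: 0.469
t: 15.0
ee_pos: [461.1, -187.6, 77.7]
ee_rot: [[-0.983, -0.181, 0.001], [-0.181, 0.983, -0.0], [-0.001, -0.0, -1.0]]
wrist_force: [-1.4, 0.3, 5.6]
opening: 0.47
```

Floor contact (+5.6 N). Release and rise.

```bash
python3 -m crank '[[0,0,0,0,0,0],[0,0,0,0,0,0],[0,0,0,0,0,0],[0,0,0,0,0,0],[0,0,0,0,0,0]]' 70|tail -2;  python3 -m crank '[[0,0,-8,0,0,0],[0,0,-25,0,0,0],[0,0,-60,0,0,0],[0,0,-105,0,0,0],[0,0,-130,0,0,0]]'|head -2; python3 -m crank '[[0,45,0,0,0,0],[0,90,0,0,0,0],[0,135,0,0,0,0],[0,180,0,0,0,0],[0,180,0,0,0,0]]'|head -2
python3 - <<'E'
from h import *
p=arm.camera("scene");save(p,"s12",(280,180,440,320),4)
p=arm.camera("top");save(p,"t12",(370,130,460,250),5)
BYv=np.array([-BX[1],BX[0]])
w=np.zeros((400,640),bool); w[135:250,375:450]=1
P,u,v=cloud(p,w); col=p["color"][v,u].astype(int)
k=(abs(P[:,2]-76)<6); bl=k&(col[:,2]-col[:,0]>60); L=(P[:,:2]-BC)@BX
wh=k&~bl&(L>-36); j=abs(P[:,2]-109)<6
for n,m in(("blue",bl),("white",wh),("jar",j)):
    q=P[m]; c,r=cv2.minEnclosingCircle(q[:,:2].astype(np.float32)); c=np.array(c)
    print(n,m.sum(),round(r,1),"L,W",((c-BC)@BX).round(1),((c-BC)@BYv).round(1),q[:,2].mean().round(1))
print(arm.get_state()["t"])
E
```

```text
wrist_force: [-0.7, -1.4, 0.2]
opening: 0.75
t: 16.0
ee_pos: [462.0, -188.0, 210.9]
t: 16.5
ee_pos: [426.9, -3.8, 207.9]
blue 352 27.6 L,W 67.7 1.0 75.3
white 377 28.7 L,W -3.9 2.0 75.2
jar 245 21.9 L,W -64.8 -0.3 109.3
16.6
```

View pics/s12.png

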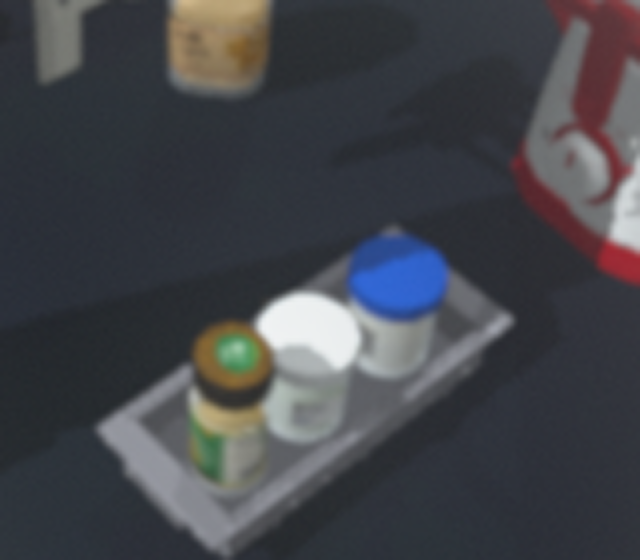

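View pics/t12.png

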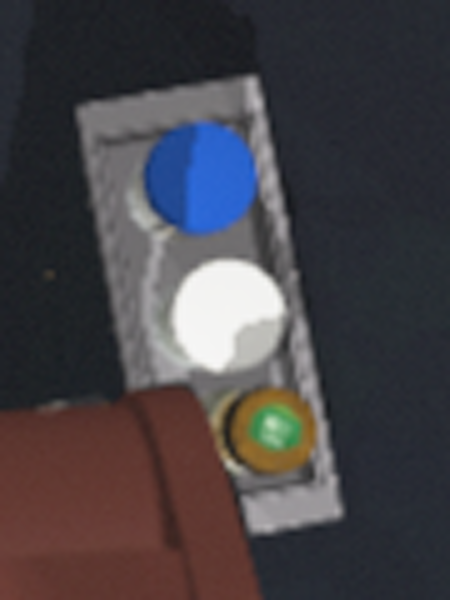

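All three stand upright inside the box, and the robot is clear of them.

```bash
python3 -m crank '[[0,0,0,0,0,0],[0,0,0,0,0,0]]'|head -2; python3 -c "
from station import arm
print(arm.get_state()['wrist_force'],arm.finish_job())"
```

```text
t: 16.8
ee_pos: [428.4, -12.1, 207.3]
the job is handed in; nothing more can be done
[ 0.20402355 -0.23285839 -0.70816619] None
```

The box is packed: I stood the white-lidded cup beside the packed blue-lidded cup, then put the brown-capped slim jar in the remaining end space. I handed the job in at about 16.8 s, with the gripper about 180 mm clear of everything.

- **Upright and on the floor:** in the last top and scene pictures all three stand upright within the walls. Their tops measure 75, 75 and 109 mm over the bench, against the expected 76, 76 and 109 mm.
- **Positions:** along the box they sit at +68 mm (packed cup), −4 mm (bench cup) and −65 mm (jar). Gaps between neighbours are about 10 to 14 mm, and all are within 2 mm of the box's centre line.
- **Forces:** the readings I took during the job never passed about 6 N.
- **Disagreement:** the wrist and top cameras differed by 2 to 3 mm on positions, so I aimed between them; no other check failed.

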